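# Hold the bolt head behind a bracket while the nutrunner tightens the nut

## Robot

A 6-joint arm with a two-finger parallel gripper is mounted at the origin on the work surface. World frame = base frame: x ahead of the robot, y to its left, z up, the work surface at z = 0. Lengths are in mm, angles in rad, forces in N, time in s.
With the tool pointing down it reaches from about 275 to 850 mm from the base axis. Payload 5.2 kg.
Tool frame: the origin (TCP) lies at the very end of the fingers, on their centre line; the grasp point (between the pads) lies 19 mm behind it; z points along the fingers, y is the direction in which the jaws open and shut (so a half turn about z gives the same grasp; the last joint's range is limited). The gripper opens to 85 mm and grips with 20 to 120 N. Pads are 22 mm wide; open, the fingers measure 114 mm over their backs; the gripper's body (76 mm by 85 mm) begins 54 mm behind the grasp point. The pads swing forward as they close: fully open they stand 13 mm farther back than shut.
Start: joints at [0.984, 0.259, 1.535, -0, 1.348, -0.203], TCP at [205.925, 510, 231.31] pointing down, gripper open.
Joint ranges: [-3.14, 3.14], [-0.91, 2.08], [0.19, 2.58], [-1.22, 4.36], [0.22, 2.71], [-3.12, 3.12]. Speed limits (rad/s): [2.57, 2.57, 3.14, 3.14, 3.14, 3.14].

## Interface

Orientations are given as a 3x3 rotation matrix whose columns are the frame's x, y, z axes.
In Python, from cell import monitor, eyes, workorder gives the robot as it stands.
- The arm moves only by the tool send_rows, never from a script. Its argument "plan" is a list of rows, each a list of 5 numbers: the finger opening in mm, from 0 to 85.4, then the shift along the world's x, y, z in mm, then the turn about the world's z in degrees. A call has 1 to 20 rows; each row shifts and turns the pose as measured when the row begins; what a row does not reach is not made up. A row lasts 1/8 s, in which the tool goes at most 62.5 mm and 10.7 degrees, less where a joint would pass 70% of its speed; a pose out of reach is approached as far as the arm can. A call with a gripper value outside its range is refused whole. The fingers move at their own pace and stop on an object; "grip_force" is the grip in N (left out, the last holds). Time passes only in rows, so rows that do not move let the fingers close. It gives the time, the measured TCP pose, the force and the opening at its end, in the units of the state.
- monitor.state(): the state, without advancing time (a new reading comes with each control period).
- eyes.camera(name): name is "side" or "top"; returns a dict with "image" (420x560x3 uint8, red, green, blue), "K" (3x3 intrinsics, pixels), "dist_coeffs" ([k1, k2, p1, p2, k3] as OpenCV has them; the pictures are not rectified), "R" (3x3) and "t" (3): a world point X has camera coordinates R X + t. Camera axes: x right, y down, z forward; pixel columns grow to the right and rows downward; lengths in mm; the calibration is good to about 2 mm. A picture is of the moment at which its call begins. There is no depth.
- workorder.hand_in(): hands the job in, once; it reports no verdict.
The state is a dict: "clock": time; "joints": joint angles; "joint_velocities": joint speeds; "joint_efforts": joint torques, N m; "eef_pos": TCP position; "tcp_rot": TCP orientation; "force": force on the tool from outside, world axes, zero at the start; "ft_torque": the same for the moment, N m; "opening": finger opening in mm.
Only numpy, scipy, OpenCV 4.12 (cv2) and the standard library are available. Lean on these libraries where they do the work, as an engineer would, in place of code of your own. Each camera call takes 0.05 s, during which the arm holds its last target.

## Task

Press the nutrunner's hinged guard down until its catch clicks and holds it shut; the runner then starts and spins the nut and bolt together. Reach down into the slot between the bracket and the far rail, grip the hex bolt head in there and keep it from turning until the nut has run up tight. The program finishes while still gripping the head; along the way do not disturb the loose things standing on and beside the fixture.

Things in the scene. Friction and masses are not known exactly. Their poses are not given: they have to be found in the camera images.
- station: bolting fixture, fixed: steel base plate 375 x 210 x 12 mm with a sill, two parallel hardwood rails along y, a steel corner bracket on the near rail, a nutrunner on the robot's side. Origin on the bench top below the bracket's face; z up; x along the bolt's axis from nutrunner to far rail. In mm along x: motor -270..-165 (top z 112), near rail -46..-6, bracket -6..0, slot 0..50, far rail 50..90
- slot (a point): centre of the slot's mouth, level with the rail tops (118 mm above the bench), at x 25, y 0 of the station. The slot is 50 mm wide in x, between the bracket's face and the far rail; the bracket's sloping gusset ribs bound it from y = 56 mm outwards on either side; its floor is the bracket's foot, 73 mm below this point. Rails are 360 mm long. Open above
- bolt: hex bolt head in the slot: 24 mm across flats, 12 mm thick along the axis, corners at 14 mm radius. Origin at its centre, station x 12, y 0, z 82 mm (36 below the rail tops); its own x is the bolt's level axis, about which it turns. Washers (6 mm, 14 mm radius) lie between it and the bracket. While the runner runs it turns with the nut; held torque 0.03, at the end 0.08 N m: 15 to 25 N of grip holds it
- thread (a joint): how far (rad) the nut has run up the bolt's thread: starts at 0 to 0.6; grows at about 0.3 rad/s, only while the runner runs and the bolt head is held from turning; stops at 2.0, where the nut is tight and the runner stalls. As fingers close on the head, its flats turn to lie on the pads
- guard (a joint): the runner's hinged aluminium guard, 120 mm long, 84 wide: 0 = up at 36 degrees, held there by a spring, 0.62 rad = shut, level. Pressing takes 2 to 3 N; in the last 0.12 rad two spring balls raise that to 6 to 12 N, then click and hold it at 0.60 to 0.62, against a stiff stop; let go sooner, it springs up. Up, it locks the runner; once shut the runner turns at about 0.5 rad/s
- guard_hinge (a point): middle of the guard's level hinge line, which runs along the station's y at x -178, z 120 mm, on the robot's side of the guard; the free end of the guard points to the station's +x. The shut guard's top is 124 mm above the bench; posts beside it at y 55 to 65 mm reach z 115 mm, the hinge cheeks z 124 mm
- guard_pad (a point): centre of the top of the black rubber thumb pad (36 x 50 mm) on the guard, 95 mm from the hinge; 127 mm above the bench when shut; when up, 54 mm higher and 22 mm nearer the hinge in the station's x. Pushing straight down on the guard at 85 to 95 mm (level) from the hinge line shuts it
- spare_bolt: spare hex bolt standing on its head on the base plate, 55 mm tall; bystander
- spare_socket: dark steel socket ring, 32 mm wide, 38 mm tall, standing on the base plate; bystander
- glue: white glue bottle, 52 mm wide, 120 mm tall, on the bench beside the nutrunner (its +y side); bystander
- offcut: hardwood offcut 110 x 45 x 40 mm on the bench beside the nutrunner (its -y side); bystander

How it is judged (in metres and radians):
On the way, in this order (a step that is already met when the one before it is completed fails the run):
1. the guard is clicked shut and stays shut with the robot off it (value of joint guard above 0.59 rad and contact force between the fingers and guard below 0.5 N), for 0.3 s.
2. the bolt head is gripped between the fingers and has stopped turning, before the nut is nearly tight (contact force between the fingers and bolt above 4 N and angular speed of bolt below 0.1 rad/s and distance between the grasp point and bolt below 0.03 m and y of the grasp point in the frame of station between -0.01 and 0.01 m and value of joint guard above 0.59 rad and value of joint thread below 1.6 rad), for 0.3 s.
At the end, for the whole second after the job is handed in: The guard is shut in its catch (at least 0.59 rad), the nut has run up tight (thread over 1.9 rad), and the fingers still grip the bolt head: straddling it within 10 mm of its centre, over 4 N on it, the head turning slower than 0.1 rad/s (contact force between the fingers and bolt above 4 N and angular speed of bolt below 0.1 rad/s and distance between the grasp point and bolt below 0.03 m and y of the grasp point in the frame of station between -0.01 and 0.01 m and value of joint guard above 0.59 rad and value of joint thread above 1.9 rad); the arm keeps its last pose, push and grip.
It fails at once if a loose thing on or beside the fixture is pushed more than 30 mm (distance of any of spare_bolt, spare_socket, glue, offcut from where it was at the start of the episode above 0.03 m).
It also fails if it takes over 48 s, if anything falls off the work surface, if the arm or the gripper's body presses on something with over 40 N, if the wrist force passes 120 N, or if a joint passes its speed limit or range.

## Working session

There is one attempt and no reset: what is moved stays moved. The work goes in short steps, Python scripts to look and compute and a tool call to move; the robot and the scene stay as the last step left them, time stands still between calls to the robot, and variables do not carry over. Pictures are saved under pics/ and viewed, and the job is handed in when it is done.

Besides the shell and the picture viewer there is one more tool, called after "Request:" by a JSON object that holds its "api" and its "payload", one argument or row to a line. send_rows: Moves the arm, as the interface text tells. Its arguments: {"type":"object","properties":{"plan":{"type":"array","items":{"type":"array","items":{"type":"number"}}},"grip_force":{"type":"number"}},"required":["plan"]}

```bash
mkdir -p pics; ls
python3 - <<'E'
from cell import monitor, eyes, workorder
import cv2,numpy as np
s=monitor.state(); print(s)
for n in("side","top"):
    c=eyes.camera(n); cv2.imwrite(f"pics/{n}0.png",cv2.cvtColor(c["image"],cv2.COLOR_RGB2BGR))
    print(n,c["K"],c["dist_coeffs"],c["R"],c["t"], -np.array(c["R"]).T@np.array(c["t"]))
E
```

```text
pics
{'clock': 0.0, 'joints': array([ 9.84199113e-01,  2.59324814e-01,  1.53608382e+00, -1.92489865e-05,
        1.34799994e+00, -2.02762473e-01]), 'joint_velocities': array([ 6.30125140e-04,  2.87153939e-04,  3.08169121e-04, -4.16608240e-06,
       -7.32919055e-04, -6.43838071e-04]), 'joint_efforts': array([-1.05580068e-03, -4.46026325e+01, -2.90573984e+01, -4.14936649e-04,
        1.14738126e-02,  4.36266788e-06]), 'eef_pos': array([205.62994078, 509.5438146 , 230.48418528]), 'tcp_rot': array([[-9.27236855e-01,  3.74474079e-01, -9.89535144e-04],
       [ 3.74475226e-01,  9.27235669e-01, -1.52274741e-03],
       [ 3.47302846e-04, -1.78250392e-03, -9.99998351e-01]]), 'force': array([-0.70675026,  0.19756717,  1.04245186]), 'ft_torque': array([ 0.00560281,  0.03168238, -0.02317557]), 'opening': 85.43658995353464}
side [[518.86103862   0.         278.94967175]
 [  0.         518.86103862 213.16697614]
 [  0.           0.           1.        ]] [0.04413689 0.         0.         0.         0.        ] [[ 0.67332784 -0.73896673 -0.02361775]
 [-0.48731556 -0.41955327 -0.76583197]
 [ 0.55601544  0.52716528 -0.64260688]] [-347.72299738  357.09096458  709.3558937 ] [  13.73473186 -481.08484424  721.09621661]
top [[391.68807599   0.         284.11384391]
 [  0.         391.68807599 206.75434649]
 [  0.           0.           1.        ]] [0.01905921 0.         0.         0.         0.        ] [[-0.01604833 -0.9991569   0.03778801]
 [-0.99820616  0.01383001 -0.05825112]
 [ 0.0576794  -0.03865506 -0.99758652]] [  9.97390714 526.67413703 798.18726304] [479.85047375  33.53556765 826.56331934]
```

```bash
sleep 1
```

```text
(no output)
```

View pics/side0.png

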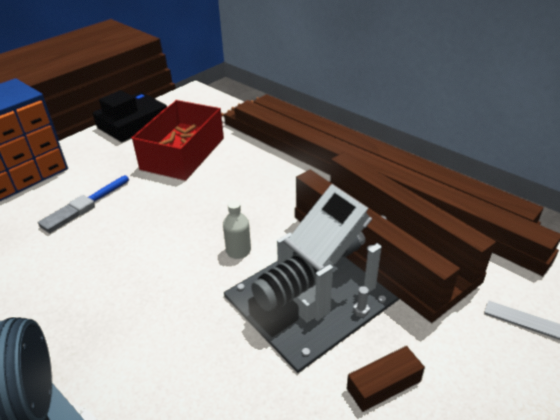

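View pics/top0.png

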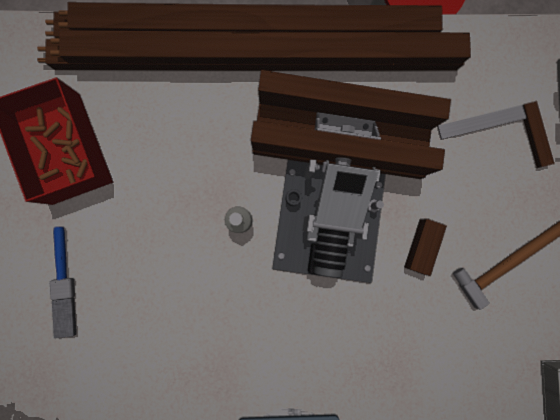

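The side view shows the raised guard at about (330,225) with its black pad at (340,207). The top view shows the rails at the top, the bracket in the slot near (345,128), the pad at (349,182), the glue at (238,220) and the offcut at (425,247). I'll zoom in to pick out points.

Run:
```python
import cv2
a=cv2.imread("pics/top0.png")[60:295,225:465]; cv2.imwrite("pics/topz.png",cv2.resize(a,None,fx=2.5*1.0,fy=2.5,interpolation=cv2.INTER_CUBIC))
a=cv2.imread("pics/side0.png")[150:390,210:500]; cv2.imwrite("pics/sidez.png",cv2.resize(a,None,fx=2.5,fy=2.5,interpolation=cv2.INTER_CUBIC))
a=cv2.imread("pics/top0.png")[100:150,300:400]; a=cv2.convertScaleAbs(a,alpha=1.5);cv2.imwrite("pics/topzz.png",cv2.resize(a,None,fx=8,fy=8,interpolation=cv2.INTER_CUBIC))
```

```text
(no output)
```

View pics/topz.png

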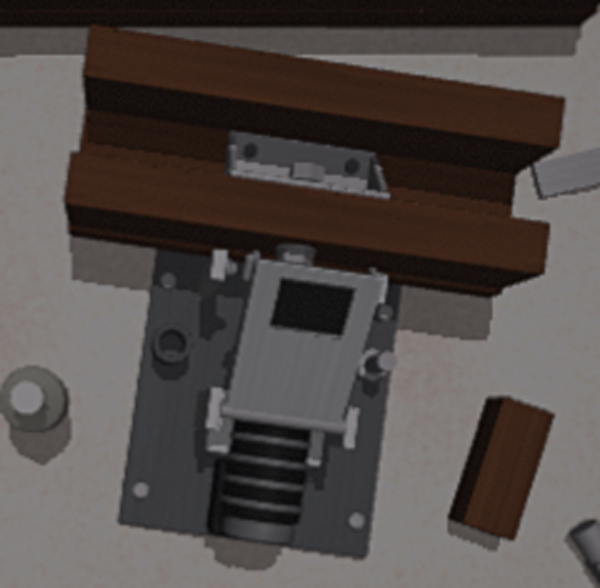

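View pics/sidez.png

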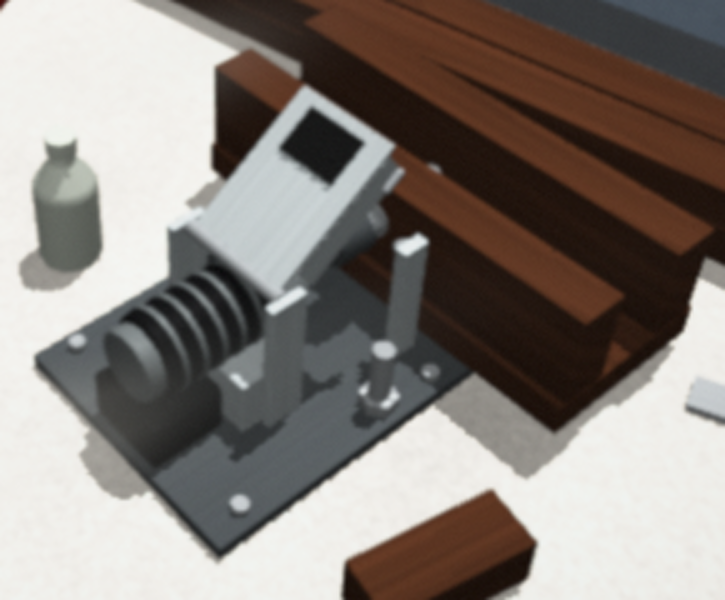

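View pics/topzz.png

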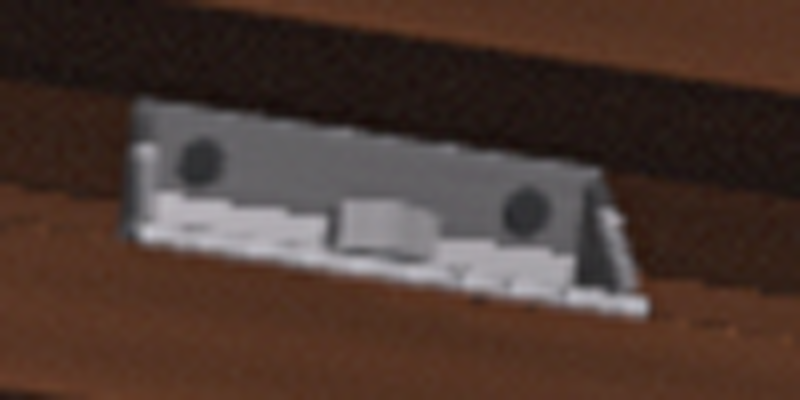

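```bash
cat > h.py <<'E'
import cv2,numpy as np
from scipy.optimize import least_squares
from cell import monitor, eyes, workorder
C={n:eyes.camera(n) for n in("side","top")}
def proj(n,P):
    c=C[n];r,_=cv2.Rodrigues(np.array(c["R"]))
    return cv2.projectPoints(np.array(P,float).reshape(-1,1,3),r,np.array(c["t"],float),np.array(c["K"]),np.array(c["dist_coeffs"]))[0].reshape(-1,2)
def un(n,p):
    c=C[n];return cv2.undistortPoints(np.array(p,float).reshape(-1,1,2),np.array(c["K"]),np.array(c["dist_coeffs"])).reshape(-1,2)
def tri(pt,ps):
    P=[np.c_[np.array(C[n]["R"]),np.array(C[n]["t"])] for n in("top","side")]
    X=cv2.triangulatePoints(P[0],P[1],un("top",pt).T,un("side",ps).T);return (X[:3]/X[3]).T
def z(p,s,ox,oy): return (np.array(p,float)+.5)/s-.5+[ox,oy]
E
python3 - <<'E'
from h import *
st={(90,180,118):(92,27),(90,-180,118):(563,98),(50,-180,118):(560,147),(50,180,118):(85,73),(-6,180,118):(70,153),(-6,-180,118):(547,223),(-46,-180,118):(543,274),(-46,180,118):(67,203)}
ss={(-46,-180,118):(588,323),(-6,-180,118):(622,294),(-46,180,118):(217,66),(-6,180,118):(248,50),(50,-180,118):(682,252),(90,-180,118):(713,229)}
pt=z([(283,277),(354,288),(345,334),(272,322)],2.5,225,60); ps=z([(313,107),(364,143),(332,187),(280,149)],2.5,210,150)
T=tri(pt,ps); print("pad",T.round(1),T.mean(0).round(1))
for k in ss: print(k, tri(z([st[k]],2.5,225,60),z([ss[k]],2.5,210,150)).round(1))
def W(q,P):
    c,s=np.cos(q[2]),np.sin(q[2]);P=np.array(P,float);return np.c_[q[0]+c*P[:,0]-s*P[:,1],q[1]+s*P[:,0]+c*P[:,1],P[:,2]]
ot=z(list(st.values()),2.5,225,60);os=z(list(ss.values()),2.5,210,150)
PP=[(-61,0,181)]
f=lambda q:np.r_[proj("top",W(q,list(st)))-ot,proj("side",W(q,list(ss)))-os].ravel()
r=least_squares(f,[600,-50,-.15],loss="soft_l1");q=r.x;print(q,np.degrees(q[2]));print(f(q).reshape(-1,2).round(1))
print("pad pred",W(q,PP), "bolt",W(q,[(12,0,82)]), "headtop",proj("top",W(q,[(12,0,95)])),z((388,230),8,300,100))
print("pad px",proj("top",W(q,PP)),pt.mean(0),proj("side",W(q,PP)),ps.mean(0))
b=proj("top",W(q,[(6,0,94),(18,0,94),(0,0,118)]));print((b-[300,100])*8+3.5)
E
```

```text
pad [[ 574.7  -80.2  189.7]
 [ 567.  -127.3  188.7]
 [ 538.2 -125.1  168.9]
 [ 547.   -75.5  168.3]] [ 556.7 -102.   178.9]
(-46, -180, 118) [[ 586.6 -287.3  117.1]]
(-6, -180, 118) [[ 624.1 -291.3  116.7]]
(-46, 180, 118) [[641.9  63.7 118.4]]
(-6, 180, 118) [[679.2  61.8 114.8]]
(50, -180, 118) [[ 680.9 -302.6  119.1]]
(90, -180, 118) [[ 718.5 -307.2  116.2]]
[ 6.58333577e+02 -1.17185803e+02 -1.56281154e-01] -8.954250544916247
[[-1.6 -1.3]
 [ 1.3 -0.7]
 [ 0.   0.7]
 [-1.9  1.4]
 [-0.3 -0.8]
 [ 1.7 -0.2]
 [ 0.8  0.6]
 [-2.2  0.6]
 [-0.5  0.5]
 [ 2.   0.1]
 [-1.9 -0.4]
 [ 0.9 -1.6]
 [-0.6  1. ]
 [ 1.5 -0.6]]
pad pred [[ 598.07698823 -107.69141091  181.        ]] bolt [[ 670.18733251 -119.05355191   82.        ]] headtop [[348.06828927 128.23501024]] [348.0625 128.3125]
pad px [[352.69973536 157.55452417]] [350.1 181.8] [[356.83717585 196.550649  ]] [338.6 208.3]
[[383.9101521  255.08050916]
 [390.4939586  205.87030273]
 [401.29996704 254.45524039]]
```

Both views agree with the station model. The station origin is at about (658, -117) with yaw -8.95°. The triangulated pad is at (557, -102, 179), and the model predicts (555, -101, 181). The bolt head is at about (670, -119). Next I move above the guard with the fingers closing.

Request:
{"api": "send_rows", "payload": {
  "plan": [
    [0,28,-47,0,1],
    [0,28,-47,0,1],
    [0,28,-47,0,1],
    [0,28,-47,0,1],
    [0,28,-47,0,1],
    [0,28,-47,0,1],
    [0,28,-47,0,1],
    [0,28,-47,0,1],
    [0,28,-47,0,1],
    [0,28,-47,0,1],
    [0,28,-47,0,1],
    [0,28,-47,0,1],
    [0,28,-47,0,1]
  ],
  "grip_force": 20
}}

```text
clock: 1.82
eef_pos: [575.6, -118.9, 229.8]
tcp_rot: [[-0.99, 0.142, 0.002], [0.142, 0.99, 0.001], [-0.002, 0.001, -1.0]]
force: [0.7, 0.8, 0.1]
opening: 0.2
```

Request:
{"api": "send_rows", "payload": {
  "plan": [
    [0,-4,15,0,-0.8],
    [0,0,0,-10,0],
    [0,0,0,0,0]
  ]
}}

```text
clock: 2.2
eef_pos: [571.9, -106.6, 217.0]
tcp_rot: [[-0.987, 0.16, -0.001], [0.16, 0.987, 0.001], [0.001, 0.001, -1.0]]
force: [0.0, 0.5, -0.2]
opening: -0.1
```

Request:
{"api": "send_rows", "payload": {
  "plan": [
    [0,0,3,-10,0.2],
    [0,0,0,-10,0],
    [0,0,0,-10,0],
    [0,0,0,-10,0],
    [0,0,0,-10,0]
  ]
}}

```text
clock: 2.82
eef_pos: [573.9, -102.2, 166.8]
tcp_rot: [[-0.988, 0.153, 0.007], [0.153, 0.988, -0.001], [-0.007, -0.0, -1.0]]
force: [-0.3, -0.0, 3.0]
opening: -0.1
```

Request:
{"api": "send_rows", "payload": {
  "plan": [
    [0,-2,0,-10,0],
    [0,0,0,-10,0],
    [0,0,0,-5,0],
    [0,0,0,-5,0]
  ]
}}

```text
clock: 3.32
eef_pos: [571.7, -102.3, 134.6]
tcp_rot: [[-0.988, 0.154, 0.007], [0.154, 0.988, -0.001], [-0.007, 0.0, -1.0]]
force: [-0.0, 0.6, 12.9]
opening: 0.2
```

Run:
```python
from h import *
for n in C: cv2.imwrite(f"pics/{n}1.png",cv2.cvtColor(C[n]["image"],cv2.COLOR_RGB2BGR))
a=cv2.imread("pics/side1.png")[150:390,210:500]; cv2.imwrite("pics/side1z.png",cv2.resize(a,None,fx=2.5,fy=2.5))
```

```text
(no output)
```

View pics/side1z.png

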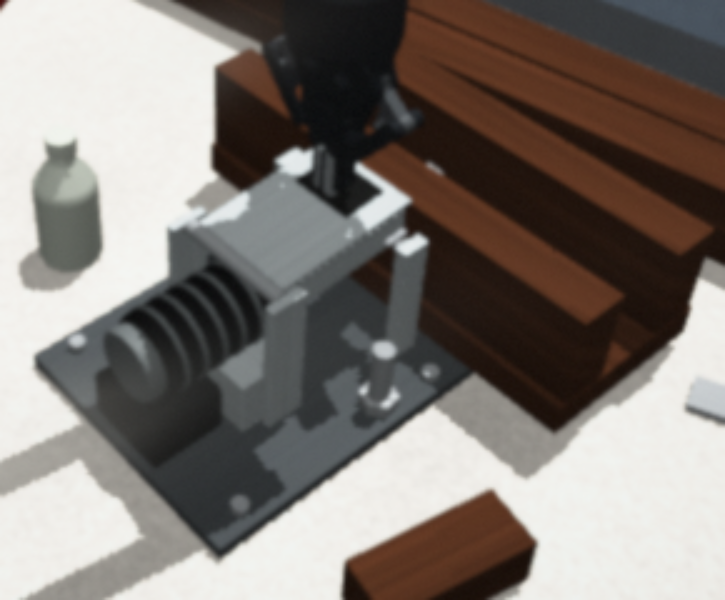

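The guard is nearly level at zoomed (300,230), with the fingertips on the pad at (340,180). I'll push the last few millimetres.

Request:
{"api": "send_rows", "payload": {
  "plan": [
    [0,0,0,-5,0],
    [0,0,0,-4,0],
    [0,0,0,-3,0]
  ]
}}

```text
clock: 3.8
eef_pos: [572.1, -102.4, 126.7]
tcp_rot: [[-0.988, 0.153, 0.009], [0.153, 0.988, -0.002], [-0.009, -0.001, -1.0]]
force: [-10.7, 2.8, 33.4]
opening: 0.2
```

The force is 33 N at z 126.7, which is the stop. I'll lift off and look.

Request:
{"api": "send_rows", "payload": {
  "plan": [
    [0,0,0,-1,0],
    [0,0,0,6,0],
    [0,0,0,15,0],
    [0,0,0,20,0],
    [0,0,0,20,0]
  ]
}}

```text
clock: 4.42
eef_pos: [568.7, -101.4, 187.8]
tcp_rot: [[-0.988, 0.153, 0.001], [0.153, 0.988, 0.0], [-0.001, 0.0, -1.0]]
force: [-0.1, 0.3, -0.3]
opening: 0.1
```

Run:
```python
from h import *
for n in C: cv2.imwrite(f"pics/{n}2.png",cv2.cvtColor(C[n]["image"],cv2.COLOR_RGB2BGR))
a=cv2.imread("pics/side2.png")[150:390,210:500]; cv2.imwrite("pics/side2z.png",cv2.resize(a,None,fx=2.5,fy=2.5))
```

```text
(no output)
```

View pics/side2z.png

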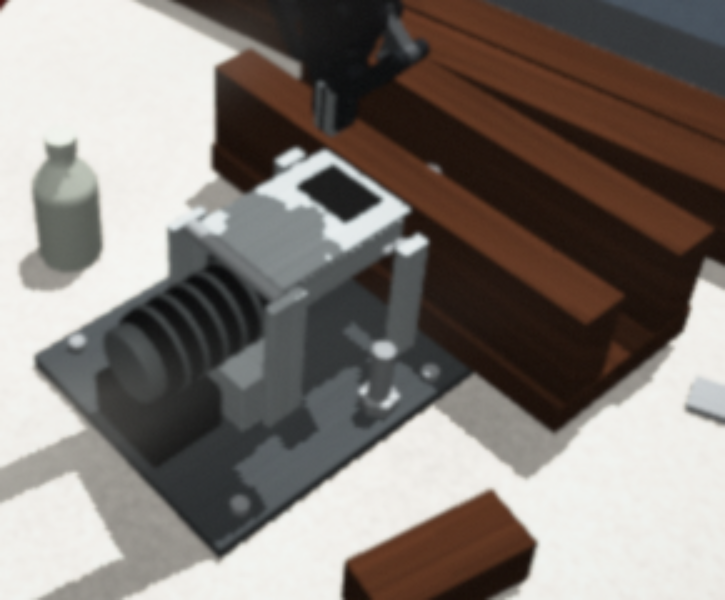

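The guard stays level with the fingers clear of it, so it has latched. Next I move over the slot at station x 16 with the fingers at 50 mm.

Request:
{"api": "send_rows", "payload": {
  "plan": [
    [50,35,-6,0,0],
    [50,35,-6,0,0],
    [50,32,-5,0,0],
    [50,0,0,0,0],
    [50,0,0,0,0]
  ]
}}

```text
clock: 5.15
eef_pos: [672.1, -118.6, 185.7]
tcp_rot: [[-0.988, 0.153, -0.002], [0.153, 0.988, 0.0], [0.002, 0.0, -1.0]]
force: [-0.0, 0.2, -0.4]
opening: 50.0
```

Run:
```python
from h import *
for n in C: cv2.imwrite(f"pics/{n}3.png",cv2.cvtColor(C[n]["image"],cv2.COLOR_RGB2BGR))
a=cv2.imread("pics/top3.png")[60:295,225:465]; cv2.imwrite("pics/top3z.png",cv2.resize(a,None,fx=2.5,fy=2.5))
```

```text
(no output)
```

View pics/top3z.png

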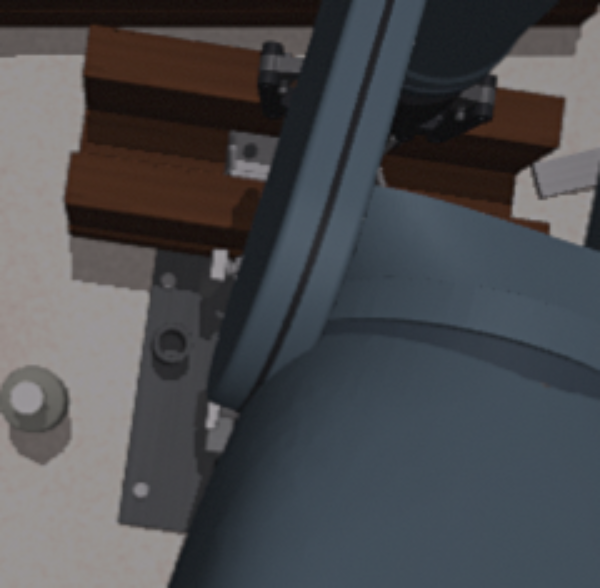

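View pics/side3.png

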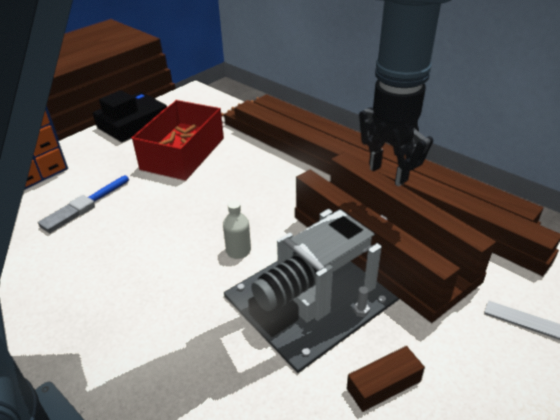

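The arm hides the slot in the top view, but the side view shows the fingers over it at about (390,180). I'll descend in stages and watch the force.

Request:
{"api": "send_rows", "payload": {
  "plan": [
    [50,2,-1,-20,0],
    [50,0,0,-20,0],
    [50,0,0,-10,0],
    [50,0,0,-10,0]
  ]
}}

```text
clock: 5.75
eef_pos: [672.5, -119.5, 127.6]
tcp_rot: [[-0.988, 0.153, 0.002], [0.153, 0.988, -0.001], [-0.002, -0.001, -1.0]]
force: [-0.1, 0.1, -0.2]
opening: 49.7
```

Request:
{"api": "send_rows", "payload": {
  "plan": [
    [50,1.5,0,-8,0],
    [50,0,0,-8,0],
    [50,0,0,-8,0],
    [50,0,0,-8,0],
    [50,0,0,0,0]
  ]
}}

```text
clock: 6.38
eef_pos: [673.9, -119.5, 93.6]
tcp_rot: [[-0.988, 0.153, 0.002], [0.153, 0.988, -0.001], [-0.002, -0.001, -1.0]]
force: [-0.4, 1.0, 0.5]
opening: 50.4
```

Request:
{"api": "send_rows", "payload": {
  "plan": [
    [50,0,0,-8,0],
    [50,0,0,-8,0],
    [50,0,0,-7,0],
    [50,0,0,-6,0],
    [50,0,0,0,0]
  ]
}}

```text
clock: 7.0
eef_pos: [674.0, -119.5, 62.7]
tcp_rot: [[-0.988, 0.153, 0.003], [0.153, 0.988, -0.001], [-0.003, -0.001, -1.0]]
force: [-0.7, -0.7, -0.2]
opening: 49.7
```

Request:
{"api": "send_rows", "payload": {
  "plan": [
    [0,0,0,0,0],
    [0,0,0,0,0],
    [0,0,0,0,0],
    [0,0,0,0,0],
    [0,0,0,0,0],
    [0,0,0,0,0]
  ],
  "grip_force": 20
}}

```text
clock: 7.75
eef_pos: [674.2, -119.4, 63.0]
tcp_rot: [[-0.988, 0.153, 0.003], [0.153, 0.988, -0.001], [-0.003, -0.001, -1.0]]
force: [0.5, 0.6, -1.1]
opening: 26.0
```

Run:
```python
from h import *
s=monitor.state();print(s["force"],s["ft_torque"],s["opening"],s["eef_pos"])
for n in C: cv2.imwrite(f"pics/{n}4.png",cv2.cvtColor(C[n]["image"],cv2.COLOR_RGB2BGR))
```

```text
[ 0.61262217  0.52077409 -1.12637452] [ 0.00717537 -0.00643136  0.06784019] 25.980450300333537 [ 674.16246812 -119.40684198   63.00669951]
```

View pics/side4.png

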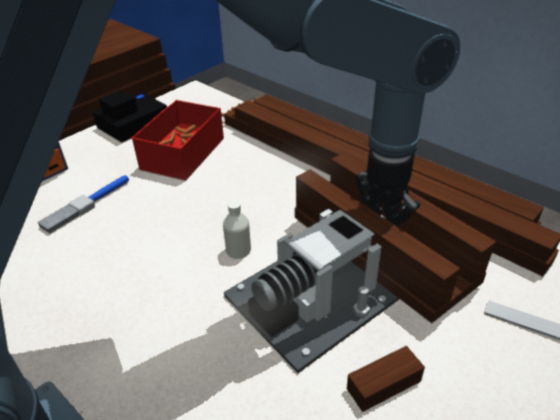

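The guard is still shut. The opening is 26.0 mm and the head is 24 mm across flats, so I'll see whether the fingers settle.

Request:
{"api": "send_rows", "payload": {
  "plan": [
    [0,0,0,0,0],
    [0,0,0,0,0],
    [0,0,0,0,0],
    [0,0,0,0,0]
  ]
}}

```text
clock: 8.35
eef_pos: [674.1, -119.4, 63.0]
tcp_rot: [[-0.988, 0.153, 0.003], [0.153, 0.988, -0.001], [-0.003, -0.001, -1.0]]
force: [0.2, -0.5, -0.9]
opening: 26.4
```

It holds at about 26 mm, not 24, so the pad edges may be catching the 28 mm washers. I'll open briefly, shift 4 mm along the bolt axis away from them, and regrip.

Request:
{"api": "send_rows", "payload": {
  "plan": [
    [36,0,0,0,0],
    [36,0,0,0,0],
    [36,4,-0.6,0,0],
    [36,0,0,0,0],
    [0,0,0,0,0],
    [0,0,0,0,0],
    [0,0,0,0,0],
    [0,0,0,0,0],
    [0,0,0,0,0]
  ],
  "grip_force": 20
}}

```text
clock: 9.48
eef_pos: [679.0, -120.1, 64.0]
tcp_rot: [[-0.988, 0.153, 0.005], [0.153, 0.988, -0.001], [-0.005, -0.001, -1.0]]
force: [-0.9, 1.0, 0.2]
opening: 25.0
```

Request:
{"api": "send_rows", "payload": {
  "plan": [
    [0,0,0,0,0],
    [0,0,0,0,0]
  ]
}}

```text
clock: 9.72
eef_pos: [679.0, -120.1, 64.0]
tcp_rot: [[-0.988, 0.153, 0.005], [0.153, 0.988, -0.001], [-0.005, -0.001, -1.0]]
force: [0.1, 1.0, 1.1]
opening: 25.5
```

Run:
```python
from h import *
for i in range(3):
    c=eyes.camera("side");s=monitor.state();print(s["clock"],s["force"].round(2),s["ft_torque"].round(3),s["opening"])
    a=c["image"][180:235,300:440,::-1];cv2.imwrite(f"pics/s5_{i}.png",cv2.resize(a,None,fx=5,fy=5))
```

```text
9.875 [0.19 0.53 0.57] [ 0.072 -0.047  0.024] 24.897873296422343
9.925 [0.41 0.03 0.53] [0.042 0.002 0.007] 25.063167710845462
9.975 [0.33 1.01 0.62] [ 0.063  0.021 -0.025] 25.030685824385138
```

View pics/s5_0.png

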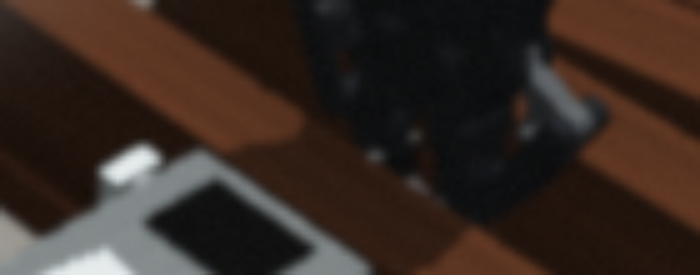

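The opening is now 25.0 mm, and a moment of about 0.06 N m about the bolt axis has appeared, so the head is likely held. I'll let it run and log averaged torque, since a rise to the end torque should show the nut is tight.

Run:
```python
from h import *
F=[];
for k in range(6):
    A=[]
    for i in range(20):
        eyes.camera("side");s=monitor.state();A.append(np.r_[s["ft_torque"],s["force"],s["opening"]])
    print(s["clock"],np.mean(A,0).round(3),s["eef_pos"].round(1))
```

```text
11.075 [ 4.6000e-02  7.0000e-03 -3.0000e-03 -8.3000e-02  8.3000e-02  4.3700e-01
  2.5102e+01] [ 679.  -120.1   64. ]
12.075 [ 7.6000e-02  1.0000e-02  6.0000e-03 -1.2300e-01  1.6200e-01  3.2000e-01
  2.5025e+01] [ 679.1 -120.1   64. ]
13.075 [ 7.5000e-02  8.0000e-03  8.0000e-03 -3.7000e-02  3.1700e-01  3.5500e-01
  2.5111e+01] [ 679.  -120.1   64. ]
14.075 [ 1.0200e-01 -1.2000e-02  6.0000e-03 -1.0500e-01  2.2400e-01  4.0800e-01
  2.5041e+01] [ 679.1 -120.1   64. ]
15.075 [ 1.2400e-01 -1.5000e-02 -7.0000e-03  1.3800e-01  1.5100e-01  3.5100e-01
  2.4999e+01] [ 679.  -120.1   64. ]
16.075 [ 1.2100e-01 -9.0000e-03  1.1000e-02 -1.2100e-01  3.8600e-01  3.1000e-01
  2.5125e+01] [ 679.1 -120.1   64. ]
```

The moment rises steadily from 0.05 and levels off at 0.12 N m, as expected from a held head with the nut running up tight. I'll wait a few more seconds and check everything once more.

Run:
```python
from h import *
for k in range(4):
    A=[]
    for i in range(20):
        c=eyes.camera("side");s=monitor.state();A.append(np.r_[s["ft_torque"],s["opening"]])
    print(s["clock"],np.mean(A,0).round(3),s["eef_pos"].round(1))
cv2.imwrite("pics/side6.png",c["image"][:,:,::-1])
```

```text
17.175 [ 1.2400e-01 -3.0000e-03  6.0000e-03  2.5131e+01] [ 679.1 -120.1   64. ]
18.175 [ 1.1600e-01 -3.0000e-03 -9.0000e-03  2.5076e+01] [ 679.1 -120.1   64. ]
19.175 [ 1.2500e-01 -1.2000e-02 -3.0000e-03  2.5081e+01] [ 679.  -120.1   64. ]
20.175 [ 1.3400e-01  3.0000e-03 -2.0000e-03  2.5076e+01] [ 679.  -120.1   64. ]
```

View pics/side6.png

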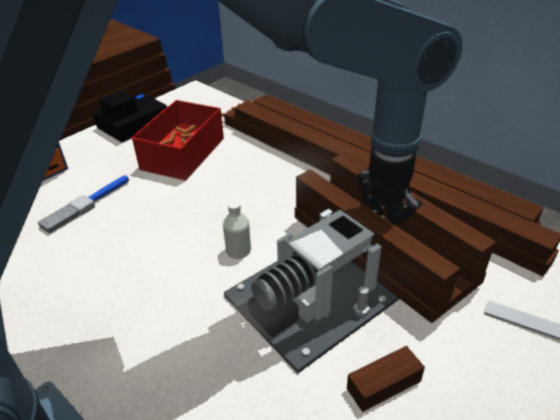

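The torque is flat at about 0.125 N m. The guard is still level at (330,240), and the glue (236,235), spare bolt (363,298) and offcut (385,378) are where they started. I'll hand in.

```bash
python3 -c "
from cell import workorder
print(workorder.hand_in())"
```

```text
the job is handed in; nothing more can be done
None
```

I clicked the guard shut, gripped the bolt head in the slot until the nut appeared tight, and handed the job in at about 20 s with the fingers still gripping. No verdict was reported.

- **Guard:** I pressed with closed fingertips to the stop, about 33 N at z 127 mm. It stayed level in every later side picture with the fingers off it.
- **Grip:** The first grip closed to only 26 mm instead of 24, probably because the pad edges caught the washers. I opened briefly, moved about 5 mm further along the bolt axis and regripped at 20 N, which gave a steady 25.0–25.1 mm. That is still about 1 mm over the 24 mm flats, and I could not explain the difference.
- **Nut:** The wrist moment about the bolt axis rose from about 0.05 to 0.12 N m and stayed flat for the last 5 s. That fits the head held and the nut tight, but I could not read the thread or see the head directly because the arm hides the slot.
- **Bystanders:** The glue, spare bolt and offcut looked unmoved in the last side picture. I did not check the spare socket after the first grip: the last top view I looked at, before the descent, showed it in place, and the side view does not show it.

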